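# Weight the scratch tester and present the varnish test slide

### The job

Get the scratch tester ready: put the large ring weight and then the small one over its post, each pushed fully home and let go. Then take the glass slide that has a notched corner and hold it in the gripper a few centimetres above the middle of the rubber bed, lengthwise along the bed, level, label up, with the frosted (notched) end towards the post; finish while still holding it there, touching nothing but the gripper. Leave the un-notched slide, the tin, the sanding block and the brush where they are.

Things in the scene. Friction and masses are not known exactly. Their poses are not given: they have to be found in the camera images.
- bed (a point): Centre of the top face of the black rubber bed of the fixed scratch tester, a flat aluminium base 130 x 260 x 15 mm lying on the bench. The bed pad is 50 mm along x, 110 mm along y, and stands 3 mm above the base; z is up, y points along the bed to the post (post axis at x = 0, y = +130 mm from here). The base reaches 85 mm behind the bed centre in -y, 175 mm in +y and 65 mm to either side.
- post_foot (a point): Foot of the upright steel post on the tester, on its axis, at the base's top face (15 mm above the bench), where the lowest weight comes to rest. The post is 17 mm thick and 58 mm high, its top 8 mm tapering to 8 mm. Same axes as the bed.
- weight_large_mid (a point): Centre (half-way up) of the large loose steel ring weight, 60 mm outside, 22 mm hole, 24 mm high, about 0.4 kg, lying flat on the bench, z up. Fully home it is 12 mm above the post's foot.
- weight_small_mid (a point): Centre (half-way up) of the small loose steel ring weight, 44 mm outside, 22 mm hole, 24 mm high, about 0.2 kg, lying flat on the bench, z up. Fully home on the large one it is 36 mm above the post's foot.
- slide_mid (a point): Centre of the loose glass slide, 100 (x) x 40 (y) x 6 mm, 60 g, with a 14 x 14 mm square notch in its +x, +y corner. The +x end is frosted (matt white, 26 mm); z is out of the face with the small paper label (in the middle). Starts label up, at any yaw, centred on and along a fixed wooden rest, underside 30 mm above the bench, long edges overhanging the rest by about 8 mm.
- slide_frosted (a point): Middle of the short edge at the frosted, notched end of that slide (50 mm from its centre), half-way through the thickness; axes as the slide.
- blank_mid (a point): Centre of the other glass slide, same size, label and frosted end but with no notch, lying on the other rest. To be left alone. Axes as the slide.
- rest_a: Fixed wooden rest under the notched slide, 60 (x) x 24 (y) x 30 mm high; origin at the centre of its underside.
- rest_b: Fixed wooden rest under the un-notched slide, same size and origin.
- tester: The scratch tester's base; origin at the centre of its underside, y from bed to post, z up.
- weight_large: The large ring weight; origin at the centre of its underside.
- weight_small: The small ring weight; origin at the centre of its underside.
- slide: The notched slide; origin at the centre of its underside, axes as point slide_mid.
- blank: The un-notched slide; origin at the centre of its underside.
- tin: Closed steel varnish tin, 70 mm across, 75 mm high, a bystander; origin at the centre of its underside.
- sander: Cork-soled wooden sanding block 100 x 65 x 34 mm, a bystander; origin at the centre of its underside.
- brush: Varnish brush lying on the bench, a bystander.
Things that resemble listed ones, but are neither listed nor needed, are in the scene too. Leave any pink or purple look-alike of the blank alone.

How it is judged:
By the outcome, as a careful person would: the job done as asked, in the order asked, and still so for the second after the job is handed in, while the arm keeps its last pose, push and grip.
It also fails if it takes over 72 s, if anything falls off the work surface, if the arm or the gripper's body presses on something with over 40 N, if the wrist force passes 120 N, or if a joint passes its speed limit or range.

### The arm

A 6-joint arm with a two-finger parallel gripper is mounted at the origin on the work surface. World frame = base frame: x ahead of the robot, y to its left, z up, the work surface at z = 0. Lengths are in m, angles in rad, forces in N, time in s.
With the tool pointing down it reaches from about 0.25 to 0.725 m from the base axis. Payload 4 kg.
Tool frame: the origin (TCP) lies where the fingers leave the gripper's body, on its centre line; the fingertips stand 73 mm ahead of it and the grasp point (between the pads) lies 54 mm ahead of it (bot.tips_ahead is the z of the fingertips in the tool frame, in m); z points along the fingers, y is the direction in which the jaws open and shut (so a half turn about z gives the same grasp; the last joint's range is limited). The gripper opens to 85 mm and grips with 20 to 120 N. Pads are 22 mm wide; open, the fingers measure 114 mm over their backs; the gripper's body (76 mm by 85 mm) begins 54 mm behind the grasp point. The pads swing forward as they close: fully open they stand 13 mm farther back than shut.
Start: joints at [-1.144, 0.241, 0.005, 1.335, 0, 1.571], TCP at [0.207, -0.455, 0.304] pointing down, gripper open.
Joint ranges: [-2.72, 2.72], [-1.05, 1.87], [-1.09, 1.28], [-1.99, 2.15], [-1.42, 1.44], [-3.14, 3.14]. Speed limits (rad/s): [2.79, 2.79, 3.14, 3.14, 3.14, 3.14].

### API

Orientations are given as a unit quaternion [x, y, z, w].
In Python, from workcell import readout, camera, get_calibration, order, bot gives the robot as it stands.
- The arm moves only by the tool send_rows, never from a script. Its argument "moves" is a list of rows, each a list of 3 entries, a list of its own where there are three numbers: the shift along the tool's x, y, z in mm, then the turn, a rotation vector about the tool's x, y, z in rad, then the finger opening in mm, from 0 to 85.4. In form: [[[dx, dy, dz], [ax, ay, az], grip], ...]. A call has 1 to 12 rows; each row is the pose to reach, as a shift and turn from the pose measured when the call began, along the tool's axes at that moment; what a row does not reach only later rows make up. A row lasts 1/12 s, in which the tool goes at most 41.7 mm and 7.16 degrees, less where a joint would pass 70% of its speed; a pose out of reach is approached as far as the arm can. A call with a gripper value outside its range is refused whole. The fingers move at their own pace and stop on an object; the grip force is fixed at half the most. Time passes only in rows, so rows that repeat a pose let the fingers close. It gives the time, the measured TCP pose, the force and the opening at its end, in the units of the state.
- readout.get_obs(): the state, without advancing time (a new reading comes with each control period).
- camera(name): name is "scene" or "side" or "wrist"; returns the picture (384x512x3 uint8, red, green, blue); there is no depth.
- get_calibration(name): a dict with "fx", "fy", "cx", "cy" (pixels), "k1" (the pictures are not rectified: a ray, as slopes to the right and down, at radius r is drawn at 1 + k1 r^2 times it, then the intrinsics apply), "R" (3x3) and "t" (3): a world point X has camera coordinates R X + t. Camera axes: x right, y down, z forward; pixel columns grow to the right and rows downward; lengths in m; the calibration is good to about 2 mm. A picture is of the moment at which its call begins: read the wrist's pose just before it. get_calibration takes no time and is no camera call; for the wrist camera it gives the pose at the moment of the call.
- order.job_done(): hands the job in, once; it reports no verdict.
The state is a dict: "clock": time; "joint_pos": joint angles; "joint_vel": joint speeds; "tau": joint torques, N m; "eef_pos": TCP position; "tool_rot": TCP orientation; "ft_force": force on the tool from outside, world axes, zero at the start; "ft_torque": the same for the moment, N m; "grip_width": finger opening in m.
Only numpy, scipy, OpenCV 4.12 (cv2) and the standard library are available. Lean on these libraries where they do the work, as an engineer would, in place of code of your own. Each camera call takes 0.05 s, during which the arm holds its last target. There are 200 camera calls.

## Working session

There is one attempt and no reset: what is moved stays moved. The work goes in short steps, Python scripts to look and compute and a tool call to move; the robot and the scene stay as the last step left them, time stands still between calls to the robot, and variables do not carry over. Pictures are saved under pics/ and viewed, about 8 in all and at most 12, crops included, and the job is handed in when it is done.

Besides the shell and the picture viewer there is one more tool, called after "Emit:" by a JSON object that holds its "name" and its "arguments", one argument or row to a line. send_rows: Moves the arm, as the interface text tells. Its arguments: {"type":"object","properties":{"moves":{"type":"array","items":{"type":"array"}}},"required":["moves"]}

```bash
mkdir -p pics; ls; python3 - <<'E'
from workcell import readout, camera, get_calibration, order, bot
import cv2, numpy as np
o=readout.get_obs(); print(o)
for n in ['scene','side']:
    im=camera(n); cv2.imwrite(f'pics/{n}0.png',im[:,:,::-1]); print(n,get_calibration(n))
im=camera('wrist'); cv2.imwrite('pics/wrist0.png',im[:,:,::-1]); print(get_calibration('wrist'))
a=cv2.imread('pics/scene0.png');cv2.imwrite('pics/scene0b.png',cv2.resize(a,(800,600),interpolation=cv2.INTER_CUBIC))
a=cv2.imread('pics/side0.png');cv2.imwrite('pics/side0b.png',cv2.resize(a,(800,600),interpolation=cv2.INTER_CUBIC))
E
```

```text
pics
{'clock': 0.0, 'joint_pos': array([-1.14399896e+00,  2.41381849e-01,  3.73287053e-03,  1.33520674e+00,
       -1.23049515e-05,  1.57081196e+00]), 'joint_vel': array([ 0.00014433,  0.00091223,  0.00032131,  0.00084043, -0.00177083,
        0.00158512]), 'tau': array([ 2.22096055e-04, -3.72317719e+01,  2.52408886e+01,  1.71144650e-02,
       -1.50253022e-04,  4.05635546e-06]), 'eef_pos': array([ 0.20677705, -0.45471131,  0.30303165]), 'tool_rot': array([ 9.77317914e-01,  2.11774961e-01, -2.24092292e-04, -1.00503312e-03]), 'ft_force': array([-0.08394021, -1.1497314 , -0.40762066]), 'ft_torque': array([-0.01560175,  0.03713666, -0.03729255]), 'grip_width': 0.08560679725590212}
scene {'fx': 399.45915035449576, 'fy': 399.45915035449576, 'cx': 253.46496476053372, 'cy': 198.072025351352, 'k1': -0.13646944403386846, 'R': array([[-0.0328589 ,  0.99922681,  0.0215889 ],
       [ 0.58394184,  0.03672391, -0.81096441],
       [-0.81113021, -0.01404074, -0.58469705]]), 't': array([ 0.12417814, -0.25892592,  1.51863251])}
side {'fx': 352.1825742937744, 'fy': 352.1825742937744, 'cx': 259.2836597322992, 'cy': 193.06031992403285, 'k1': 0.022145858785594472, 'R': array([[-0.8741692 , -0.48559458, -0.0051092 ],
       [-0.28081384,  0.51404976, -0.81049148],
       [ 0.39619666, -0.70707195, -0.58572815]]), 't': array([0.37120312, 0.25552768, 0.8073321 ])}
{'fx': 326.18780751929233, 'fy': 326.18780751929233, 'cx': 256.0416573776795, 'cy': 189.95358438728618, 'k1': 0.004366645230151472, 'R': array([[ 4.13569149e-01, -9.10472362e-01, -7.98103357e-04],
       [-8.60277257e-01, -3.91055470e-01,  3.27106497e-01],
       [-2.98133528e-01, -1.34594566e-01, -9.44987144e-01]]), 't': array([-0.4985226 , -0.0412766 ,  0.38046451])}
```

View pics/scene0b.png

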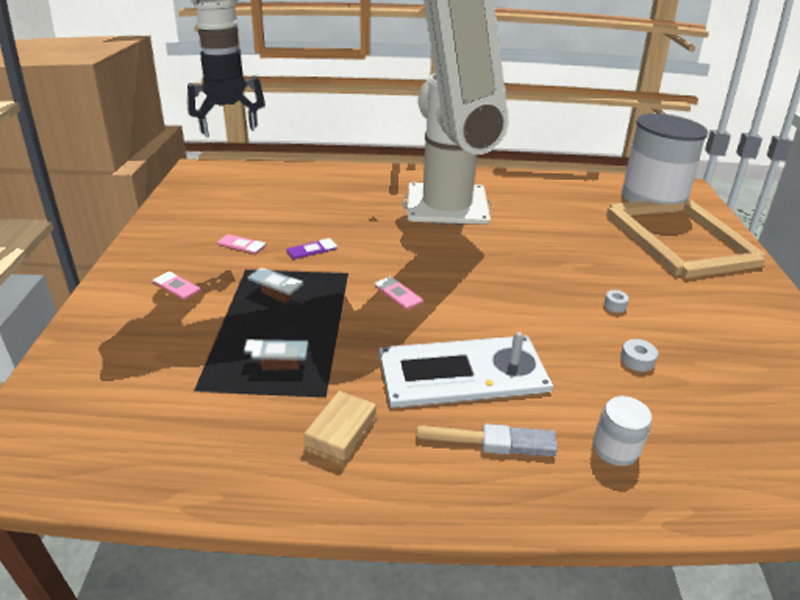

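View pics/side0b.png

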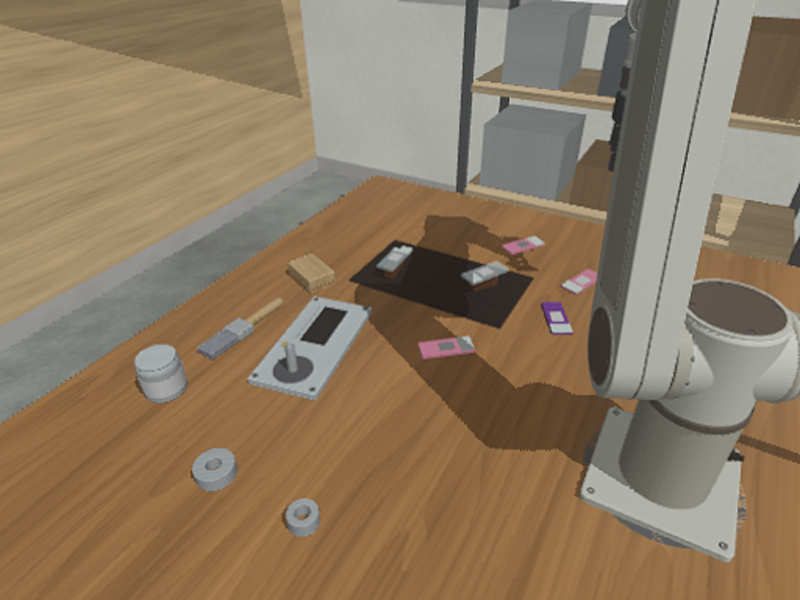

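The scene picture (800x600) shows two glass slides on rests at (275,281) and (277,349). The lower one seems to have a notch at its lower-left corner. Pink and purple look-alikes lie flat on the bench at (241,243), (312,248), (177,284) and (398,292). The large ring is at (639,355), the small ring at (616,301), and the tester's post at (516,355). Next I'll write helpers and take a close crop.

```bash
cat > h.py <<'E'
import numpy as np, cv2
from scipy.spatial.transform import Rotation as Rn
def ray(c,u,v):
    a=np.array([(u-c['cx'])/c['fx'],(v-c['cy'])/c['fy']]); p=a.copy()
    for _ in range(20): p=a/(1+c['k1']*(p@p))
    d=c['R'].T@np.array([p[0],p[1],1]); o=-c['R'].T@c['t']; return o,d
def p2w(c,u,v,z):
    o,d=ray(c,u,v); return o+d*(z-o[2])/d[2]
def w2p(c,X):
    q=c['R']@np.asarray(X,float)+c['t']; s=q[:2]/q[2]; s=s*(1+c['k1']*(s@s)); return np.array([c['fx']*s[0]+c['cx'],c['fy']*s[1]+c['cy']])
def down(yaw): # tool pointing down, tool x axis at world yaw
    return Rn.from_euler('z',yaw)*Rn.from_euler('x',np.pi)
def rel(o,pos,R):
    """shift in mm (tool axes), rotvec from current pose to target tcp pose"""
    R0=Rn.from_quat(o['tool_rot']); return np.round(R0.inv().apply(np.array(pos)-o['eef_pos'])*1e3,1),np.round((R0.inv()*R).as_rotvec(),3)
E
python3 - <<'E'
import cv2,numpy as np
from workcell import get_calibration
from h import *
a=cv2.imread('pics/scene0.png');b=cv2.imread('pics/side0.png')
def crop(im,x,y,w,h,W,H): return cv2.resize(im[y:y+h,x:x+w],(W,H),interpolation=cv2.INTER_CUBIC)
t=np.hstack([crop(a,150,165,60,80,450,600)[:, :400],crop(b,220,140,110,75,400,273).repeat(1,0) if 0 else np.vstack([crop(a,385,180,40,30,400,300),crop(b,220,145,120,75,400,300)])])
cv2.imwrite('pics/c1.png',t)
s=get_calibration('scene'); d=get_calibration('side')
k=1/1.5625
for n,p,q,z in [('slideA',(277,349),(397,258),.036),('slideB',(275,281),(487,272),.036),('L',(639,351),(214,464),.024),('S',(616,297),(303,510),.024),('posttop',(517,336),(291,344),.073),('bed',(437,368),(325,325),.018),('post',(516,362),(293,370),.015)]:
    print(n,p2w(s,p[0]*k,p[1]*k,z).round(4),p2w(d,q[0]*k,q[1]*k,z).round(4))
E
```

```text
slideA [ 0.6209 -0.2962  0.036 ] [ 0.6108 -0.2978  0.036 ]
slideB [ 0.4235 -0.3372  0.036 ] [ 0.4111 -0.3404  0.036 ]
L [0.5777 0.3053 0.024 ] [0.5694 0.309  0.024 ]
S [0.417  0.3061 0.024 ] [0.4103 0.3069 0.024 ]
posttop [0.611  0.0852 0.073 ] [0.5994 0.0862 0.073 ]
bed [ 0.6311 -0.0383  0.018 ] [ 0.6247 -0.039   0.018 ]
post [0.6059 0.0922 0.015 ] [0.6012 0.0898 0.015 ]
```

View pics/c1.png

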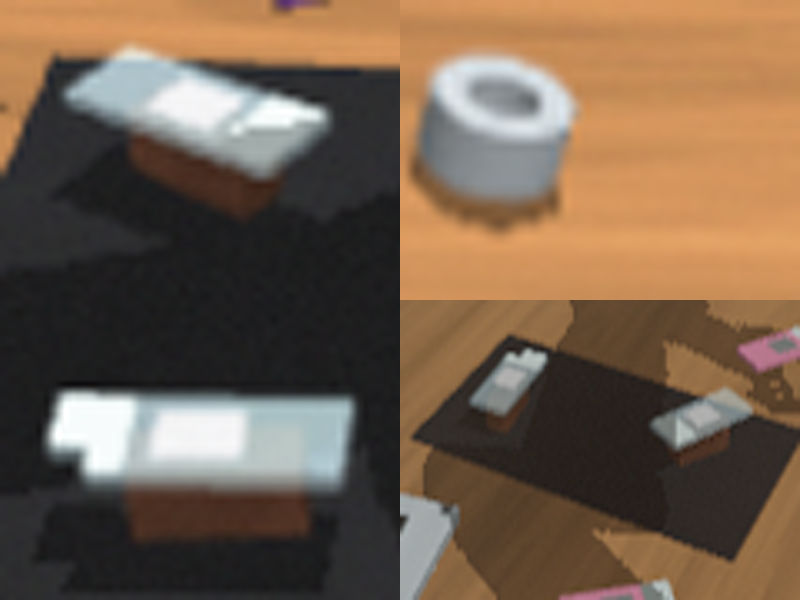

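The crop confirms the choice. The lower slide, about (0.615, -0.297), has a 14 mm notch in its frosted (left, -y) end. The upper slide has no notch. Next I'll move the wrist camera over the slide and tester.

```bash
python3 - <<'E'
from workcell import readout,get_calibration,bot
from h import *
print([ (a,getattr(bot,a)) for a in dir(bot) if not a.startswith('_')])
o=readout.get_obs(); c=get_calibration('wrist'); R0=Rn.from_quat(o['tool_rot'])
cp=-c['R'].T@c['t']; print('cam in tool',R0.inv().apply(cp-o['eef_pos']).round(4)); print('cam axes in tool (cols)',(R0.inv().as_matrix()@c['R'].T).round(3))
for yaw in [0.427]:
  for tgt in [(.50,-.16,.33)]:
    print(yaw,tgt,rel(o,tgt,down(yaw)))
E
```

```text
[('Unreachable', <class 'workcell.Unreachable'>), ('tips_ahead', 0.0726)]
cam in tool [ 0.0852 -0.0009 -0.0694]
cam axes in tool (cols) [[-0.    -0.945 -0.327]
 [ 1.    -0.001  0.001]
 [-0.001 -0.327  0.945]]
0.427 (0.5, -0.16, 0.33) (array([ 388.9, -147.1,  -26.5]), array([-0.002, -0.   , -0.   ]))
```

Emit:
{"name": "send_rows", "arguments": {
  "moves": [
    [[496, -142, -27], [0, 0, 0], 85],
    [[496, -142, -27], [0, 0, 0], 85],
    [[496, -142, -27], [0, 0, 0], 85],
    [[496, -142, -27], [0, 0, 0], 85],
    [[496, -142, -27], [0, 0, 0], 85],
    [[496, -142, -27], [0, 0, 0], 85],
    [[496, -142, -27], [0, 0, 0], 85],
    [[496, -142, -27], [0, 0, 0], 85],
    [[496, -142, -27], [0, 0, 0], 85],
    [[496, -142, -27], [0, 0, 0], 85],
    [[496, -142, -27], [0, 0, 0], 85],
    [[496, -142, -27], [0, 0, 0], 85]
  ]
}}

```text
clock: 1.15
eef_pos: [0.588, -0.1293, 0.3293]
tool_rot: [0.977, 0.212, -0.0, -0.001]
ft_force: [1.3, -1.0, -0.6]
grip_width: 0.0849
```

Emit:
{"name": "send_rows", "arguments": {
  "moves": [
    [[0, 0, 0], [0, 0, 0], 85],
    [[0, 0, 0], [0, 0, 0], 85],
    [[0, 0, 0], [0, 0, 0], 85]
  ]
}}

```text
clock: 1.4
eef_pos: [0.5877, -0.1291, 0.3284]
tool_rot: [0.977, 0.212, -0.001, -0.001]
ft_force: [-0.9, 0.2, 0.8]
grip_width: 0.0851
```

```bash
cat > snap.py <<'E'
import sys,pickle,cv2
from workcell import readout,camera,get_calibration
n=sys.argv[1]; cam=sys.argv[2] if len(sys.argv)>2 else 'wrist'
o=readout.get_obs(); c=get_calibration(cam); im=camera(cam)[:,:,::-1].copy()
cv2.imwrite(f'pics/{n}.png',im); cv2.imwrite(f'pics/{n}b.png',cv2.resize(im,(800,600),interpolation=cv2.INTER_CUBIC))
pickle.dump((o,c),open(f'{n}.pkl','wb')); print(o['clock'],o['eef_pos'],o['joint_pos'].round(3),o['joint_vel'].round(3),o['ft_force'].round(1),o['grip_width'])
E
python3 snap.py w1
```

```text
1.4 [ 0.58771723 -0.1290805   0.32842168] [-2.160e-01  4.450e-01  3.600e-01  1.489e+00  1.000e-03  2.497e+00] [-0.032 -0.025 -0.017  0.001  0.001  0.001] [-0.9  0.2  0.8] 0.0851026781341547
```

View pics/w1b.png

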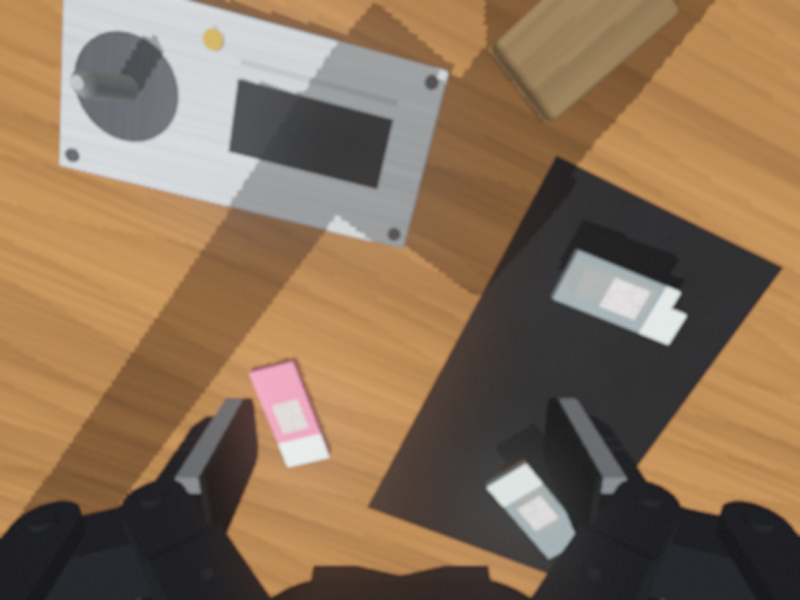

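The wrist picture (800x600) shows the notched slide at (620,297), with its notch at (677,295), and the bed corners at (239,80), (392,121), (377,187) and (230,150). The post top is at (78,83), and the base corners are at (448,70), (405,246) and (60,166). I'll refine these to sub-pixel.

```bash
cat > m1.py <<'E'
import pickle
from h import *
o,c=pickle.load(open('w1.pkl','rb')); im=cv2.imread('pics/w1.png',0)
k=.64
def sub(ps,w=3):
    p=(np.array(ps,np.float32)*k-.18).reshape(-1,1,2)
    return cv2.cornerSubPix(im,p.copy(),(w,w),(-1,-1),(3,50,.01)).reshape(-1,2)
for n,ps,z in [('bed',[(239,80),(392,121),(377,187),(230,150)],.018),('base',[(448,70),(405,246),(60,166)],.015),('slide',[(577,250),(553,300),(669,345)],.036)]:
    s=sub(ps); W=np.array([p2w(c,*q,z)[:2] for q in s]); print(n,(s/k).round(1).tolist(),W.round(4).tolist(),[round(float(np.linalg.norm(W[i]-W[i-1])),4) for i in range(len(W))])
    if n=='bed':
        m=W.mean(0); d=(W[0]+W[3]-W[1]-W[2]); a=np.arctan2(d[1],d[0]); print('bed mid',m,'y-axis dir',a,'post from bed',m+.13*np.array([np.cos(a),np.sin(a)]))
    if n=='base':
        d=W[2]-W[1]; a=np.arctan2(d[1],d[0]); u=np.array([np.cos(a),np.sin(a)]); mm=(W[0]+W[1])/2; print('base dir',a,'bed',mm+.085*u,'post',mm+.215*u)
    if n=='slide':
        d=W[2]-W[1]; a=np.arctan2(d[1],d[0]); v=np.array([-np.sin(a),np.cos(a)]); print('slide x dir',a,'mid',(W[1]+W[2])/2+.02*v)
print('posttop',p2w(c,78*k,83*k,.073),'label',p2w(c,625*k,298*k,.036))
E
python3 m1.py
```

```text
bed [[237.89999389648438, 79.0], [391.70001220703125, 119.4000015258789], [375.8999938964844, 187.89999389648438], [228.8000030517578, 150.5]] [[0.6421, 0.0196], [0.6621, -0.0872], [0.614, -0.096], [0.5944, 0.0105]] [0.0486, 0.1086, 0.0489, 0.1083]
bed mid [ 0.62815194 -0.03827178] y-axis dir 1.7543000764216727 post from bed [0.60443011 0.08954557]
base [[447.70001220703125, 71.5], [403.20001220703125, 243.8000030517578], [59.29999923706055, 165.0]] [[0.7064, -0.1094], [0.5835, -0.132], [0.5328, 0.1204]] [0.288, 0.1249, 0.2574]
base dir 1.7691256888935265 bed [ 0.62823789 -0.03737663] post [0.60262376 0.09007499]
slide [[576.9000244140625, 248.60000610351562], [551.2999877929688, 298.0], [668.0, 344.70001220703125]] [[0.6371, -0.2462], [0.5964, -0.2485], [0.6005, -0.3499]] [0.1099, 0.0408, 0.1015]
slide x dir -1.5299812075261165 mid [ 0.61841931 -0.29836279]
posttop [0.60432418 0.08800959 0.073     ] label [ 0.61929957 -0.29872989  0.036     ]
```

Emit:
{"name": "send_rows", "arguments": {
  "moves": [
    [[122, -481, 0], [0, 0, -1.07], 85],
    [[122, -481, 0], [0, 0, -1.07], 85],
    [[122, -481, 0], [0, 0, -1.07], 85],
    [[122, -481, 0], [0, 0, -1.07], 85],
    [[122, -481, 0], [0, 0, -1.07], 85],
    [[122, -481, 0], [0, 0, -1.07], 85],
    [[122, -481, 0], [0, 0, -1.07], 85],
    [[122, -481, 0], [0, 0, -1.07], 85],
    [[122, -481, 0], [0, 0, -1.07], 85],
    [[122, -481, 0], [0, 0, -1.07], 85],
    [[122, -481, 0], [0, 0, -1.07], 85],
    [[122, -481, 0], [0, 0, -1.07], 85]
  ]
}}

```text
clock: 2.45
eef_pos: [0.4989, 0.3588, 0.3305]
tool_rot: [0.734, 0.68, -0.0, -0.001]
ft_force: [1.0, -0.0, 0.4]
grip_width: 0.0851
```

Emit:
{"name": "send_rows", "arguments": {
  "moves": [
    [[0, 0, 0], [0, 0, 0], 85],
    [[0, 0, 0], [0, 0, 0], 85],
    [[0, 0, 0], [0, 0, 0], 85]
  ]
}}

```text
clock: 2.7
eef_pos: [0.4991, 0.3571, 0.3307]
tool_rot: [0.734, 0.679, -0.0, -0.001]
ft_force: [-0.2, 0.7, 0.4]
grip_width: 0.0849
```

```bash
python3 snap.py w2
```

```text
2.7 [0.49907993 0.35709767 0.33073369] [6.200e-01 4.690e-01 4.030e-01 1.506e+00 2.000e-03 2.269e+00] [-0.025 -0.007 -0.004  0.     0.002  0.002] [-0.2  0.7  0.4] 0.08489590685943423
```

View pics/w2b.png

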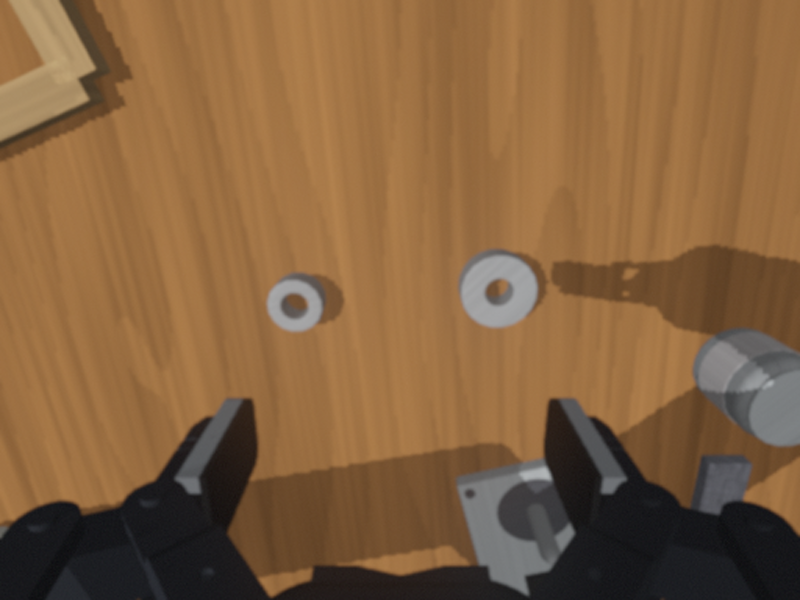

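The wrist picture shows the top face of the large ring centred at (499,290) and of the small ring at (295,305). The post is visible at the lower right. I'll fit ellipses to both rings.

```bash
cat > m2.py <<'E'
import pickle
from h import *
o,c=pickle.load(open('w2.pkl','rb')); im=cv2.imread('pics/w2.png'); hsv=cv2.cvtColor(im,cv2.COLOR_BGR2HSV)
m=((hsv[...,1]<45)&(hsv[...,2]>135)).astype(np.uint8)
cs,hi=cv2.findContours(m,cv2.RETR_CCOMP,cv2.CHAIN_APPROX_NONE)
for q,hh in zip(cs,hi[0]):
    if len(q)<15: continue
    (x,y),ax,an=cv2.fitEllipse(q)
    if 150<x<380 and 150<y<215: print('hole' if hh[3]>=0 else 'outer',np.round([x/.64,y/.64],1),np.round(ax,1),p2w(c,x,y,.024).round(4))
for n,p in [('L',(.578,.306)),('S',(.414,.306))]:
    az=np.arctan2(p[1],p[0]); print(n,'az',az)
E
python3 m2.py
```

```text
outer [293.7 304.8] [31.1 34.6] [0.4115 0.3124 0.024 ]
hole [293.4 305.3] [17.3 19.2] [0.4111 0.3121 0.024 ]
outer [498.2 290.6] [44.4 48.4] [0.5718 0.3118 0.024 ]
hole [497.9 291.5] [17.4 19.6] [0.5715 0.311  0.024 ]
L az 0.48689923181126904
S az 0.636508215787951
```

Emit:
{"name": "send_rows", "arguments": {
  "moves": [
    [[-40, 76, 100], [0, 0, 0], 85],
    [[-40, 76, 160], [0, 0, 0], 85],
    [[-40, 76, 181], [0, 0, 0], 85],
    [[-40, 76, 181], [0, 0, 0], 85],
    [[-40, 76, 181], [0, 0, 0], 85],
    [[-40, 76, 181], [0, 0, 0], 85],
    [[-40, 76, 181], [0, 0, 0], 85],
    [[-40, 76, 181], [0, 0, 0], 85]
  ]
}}

```text
clock: 3.42
eef_pos: [0.5726, 0.3101, 0.1517]
tool_rot: [0.735, 0.678, 0.001, -0.001]
ft_force: [0.2, 1.1, 1.7]
grip_width: 0.0849
```

```bash
python3 snap.py w3; cat > m3.py <<'E'
import pickle,sys
from h import *
n,z,zt=sys.argv[1],float(sys.argv[2]),float(sys.argv[3])
o,c=pickle.load(open(n+'.pkl','rb')); im=cv2.imread(f'pics/{n}.png'); hsv=cv2.cvtColor(im,cv2.COLOR_BGR2HSV)
m=((hsv[...,1]<45)&(hsv[...,2]>135)).astype(np.uint8)
cs,hi=cv2.findContours(m,cv2.RETR_CCOMP,cv2.CHAIN_APPROX_NONE)
for q,hh in zip(cs,hi[0]):
    if len(q)<40: continue
    (x,y),ax,an=cv2.fitEllipse(q); W=p2w(c,x,y,z)
    print('hole' if hh[3]>=0 else 'outer',np.round([x,y],1),np.round(ax,1),W.round(4),'move',rel(o,[W[0],W[1],zt],down(1.494)))
E
python3 m3.py w3 .024 .079
```

```text
3.4167 [0.57260284 0.31014828 0.15171702] [4.960e-01 6.320e-01 2.050e-01 1.143e+00 2.000e-03 2.147e+00] [ 0.022 -0.031  0.03  -0.004 -0.001 -0.002] [0.2 1.1 1.7] 0.08490709746823963
outer [ 19.7 230.2] [47.2 58.3] [0.415  0.3121 0.024 ] move (array([ -11. , -157.2,   72.7]), array([-0.   , -0.003, -0.004]))
outer [252.6 209.7] [77.5 83.7] [0.5709 0.3141 0.024 ] move (array([ 3.7, -2. , 72.7]), array([-0.   , -0.003, -0.004]))
```

```bash
python3 - <<'E'
import cv2
a=cv2.imread('pics/w3.png'); cv2.imwrite('pics/w3c.png',cv2.resize(a[130:290,150:363],(800,600),interpolation=cv2.INTER_CUBIC))
E
```

```text
(no output)
```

View pics/w3c.png

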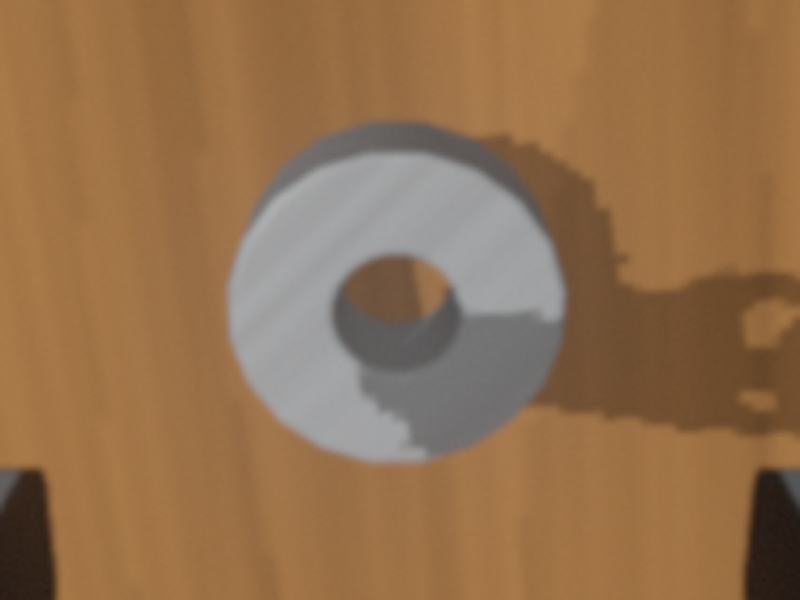

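The crop shows the large ring's top face centred near (398,308), partly in the gripper's shadow. That shadow is what biased the fit. I'll use this centre by hand.

```bash
python3 - <<'E'
import pickle
from h import *
o,c=pickle.load(open('w3.pkl','rb'))
for u,v in [(398,307),(397,312),(398,151),(398,463)]:
    W=p2w(c,150+u/3.756-.4,130+v/3.75-.4,.024); print(W,rel(o,[W[0],W[1],.079],down(1.494)))
E
```

```text
[0.57276602 0.31275649 0.024     ] (array([ 2.4, -0. , 72.7]), array([-0.   , -0.003, -0.004]))
[0.57251466 0.31182799 0.024     ] (array([ 1.5, -0.2, 72.7]), array([-0.   , -0.003, -0.004]))
[0.57507346 0.34086556 0.024     ] (array([30.6,  0. , 72.8]), array([-0.   , -0.003, -0.004]))
[0.57024225 0.28201156 0.024     ] (array([-28.4,  -0. ,  72.6]), array([-0.   , -0.003, -0.004]))
```

Emit:
{"name": "send_rows", "arguments": {
  "moves": [
    [[1.2, 0, 35], [0, -0.003, -0.004], 85],
    [[1.2, 0, 60], [0, -0.003, -0.004], 85],
    [[1.2, 0, 73], [0, -0.003, -0.004], 85],
    [[1.2, 0, 73], [0, -0.003, -0.004], 85],
    [[1.2, 0, 73], [0, -0.003, -0.004], 85],
    [[1.2, 0, 73], [0, -0.003, -0.004], 30],
    [[1.2, 0, 73], [0, -0.003, -0.004], 30],
    [[1.2, 0, 73], [0, -0.003, -0.004], 30],
    [[1.2, 0, 73], [0, -0.003, -0.004], 30],
    [[1.2, 0, 73], [0, -0.003, -0.004], 30],
    [[1.2, 0, 73], [0, -0.003, -0.004], 30],
    [[1.2, 0, 73], [0, -0.003, -0.004], 30]
  ]
}}

```text
clock: 4.47
eef_pos: [0.5743, 0.3136, 0.0835]
tool_rot: [0.733, 0.68, 0.003, 0.001]
ft_force: [-1.9, 0.2, 7.7]
grip_width: 0.0573
```

Emit:
{"name": "send_rows", "arguments": {
  "moves": [
    [[0, 0, -20], [0, 0, 0], 30],
    [[0, 0, -50], [0, 0, 0], 30],
    [[0, 0, -80], [0, 0, 0], 30],
    [[0, 0, -80], [0, 0, 0], 30],
    [[0, 0, -80], [0, 0, 0], 30]
  ]
}}

```text
clock: 4.88
eef_pos: [0.5753, 0.3141, 0.1667]
tool_rot: [0.733, 0.68, 0.007, 0.001]
ft_force: [-0.1, 0.4, -4.5]
grip_width: 0.0565
```

```bash
python3 snap.py w4; python3 - <<'E'
import cv2
a=cv2.imread('pics/w4.png'); cv2.imwrite('pics/w4c.png',cv2.resize(a[130:383,90:427],(800,600),interpolation=cv2.INTER_CUBIC))
E
```

```text
4.8833 [0.57533668 0.3141172  0.16670264] [5.000e-01 6.200e-01 2.250e-01 1.162e+00 1.000e-03 2.146e+00] [-0.001  0.051 -0.071 -0.006  0.    -0.   ] [-0.1  0.4 -4.5] 0.05653949371859255
```

View pics/w4c.png

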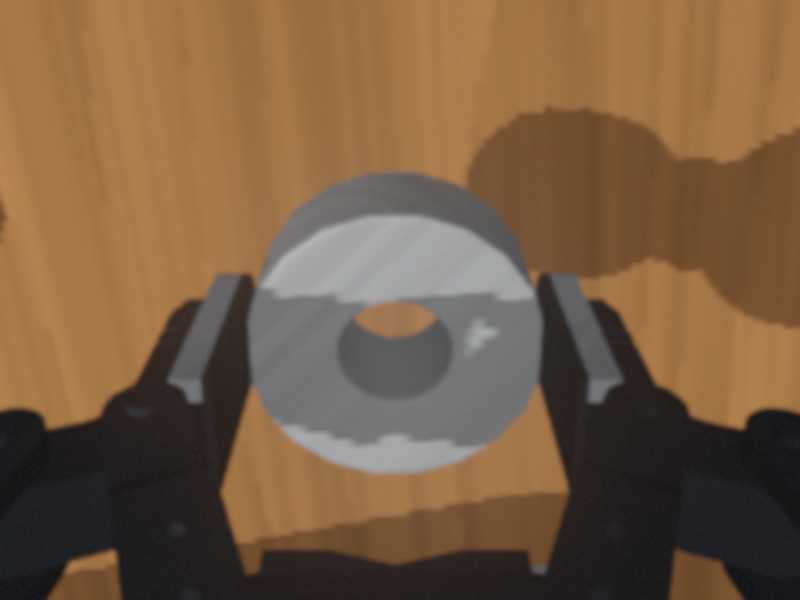

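The large ring is held level in the jaws, with its top face at crop x 248–543, y 213–473. I'll compute its offset in the tool frame.

```bash
python3 - <<'E'
import pickle
from h import *
o,c=pickle.load(open('w4.pkl','rb')); R0=Rn.from_quat(o['tool_rot'])
print('tilt axis',R0.apply([0,0,1]), 'yaw',np.arctan2(*R0.apply([1,0,0])[[1,0]]))
for z in (.103,.107,.111):
  P=[p2w(c,90+u/2.374-.3,130+v/2.372-.3,z) for u,v in [(395.5,213),(395.5,473),(248,345),(543,345),(395,300),(395,400)]]
  T=[R0.inv().apply(p-o['eef_pos'])*1e3 for p in P]; print(z,[t.round(1).tolist() for t in T])
  print(' centre world',((P[0]+P[1])/2).round(4),((P[4]+P[5])/2).round(4),'diam',np.linalg.norm(P[0]-P[1]),np.linalg.norm(P[2]-P[3]))
# insertion hover
for nm,p in [('post',(.6038,.0895))]:
  print(rel(o,[p[0],p[1],.19],down(1.494)))
E
```

```text
tilt axis [ 0.01151858  0.00704733 -0.99990882] yaw 1.495105139914911
0.103 [[25.4, 0.4, 63.9], [-35.0, 0.4, 63.4], [-3.2, -29.0, 63.4], [-3.6, 30.0, 64.0], [6.8, 0.3, 63.8], [-16.5, 0.3, 63.6]]
 centre world [0.5761 0.3098 0.103 ] [0.576  0.3097 0.103 ] diam 0.060330581876917755 0.058995035510022685
0.107 [[27.2, 0.4, 59.9], [-31.4, 0.4, 59.5], [-0.5, -28.1, 59.4], [-1.0, 29.1, 60.0], [9.2, 0.3, 59.8], [-13.4, 0.3, 59.6]]
 centre world [0.5763 0.3124 0.107 ] [0.5762 0.3124 0.107 ] diam 0.058526776202631546 0.05723116092938624
0.111 [[29.0, 0.4, 55.9], [-27.7, 0.4, 55.5], [2.2, -27.3, 55.4], [1.7, 28.2, 56.0], [11.5, 0.3, 55.8], [-10.4, 0.3, 55.6]]
 centre world [0.5764 0.3151 0.111 ] [0.5763 0.3151 0.111 ] diam 0.05672297052834539 0.0554672863487499
(array([-221.6,   45.6,  -24.6]), array([ 0.011, -0.008,  0.001]))
```

Emit:
{"name": "send_rows", "arguments": {
  "moves": [
    [[-40, 8, -25], [0.011, -0.008, 0], 30],
    [[-80, 16, -25], [0.011, -0.008, 0], 30],
    [[-120, 24, -25], [0.011, -0.008, 0], 30],
    [[-160, 33, -25], [0.011, -0.008, 0], 30],
    [[-195, 40, -25], [0.011, -0.008, 0], 30],
    [[-219.3, 45, -25], [0.011, -0.008, 0], 30],
    [[-219.3, 45, -25], [0.011, -0.008, 0], 30],
    [[-219.3, 45, -25], [0.011, -0.008, 0], 30],
    [[-219.3, 45, -25], [0.011, -0.008, 0], 30],
    [[-219.3, 45, -25], [0.011, -0.008, 0], 30]
  ]
}}

```text
clock: 5.77
eef_pos: [0.6014, 0.0922, 0.1871]
tool_rot: [0.733, 0.68, -0.003, -0.001]
ft_force: [0.0, 0.4, -3.0]
grip_width: 0.057
```

```bash
cat > go.py <<'E'
import sys
from workcell import readout
from h import *
x,y,z,yaw=map(float,sys.argv[1:5]); o=readout.get_obs(); print(o['eef_pos'].round(4),o['ft_force'].round(1),rel(o,[x,y,z],down(yaw)),o['joint_pos'].round(2))
E
python3 go.py .6034 .0918 .098 1.494
```

```text
[0.6014 0.0922 0.1871] [ 0.   0.4 -3. ] (array([-0. ,  2.6, 89.1]), array([-0.007,  0.003,  0.002])) [ 0.15  0.53  0.12  1.17 -0.    1.8 ]
```

Emit:
{"name": "send_rows", "arguments": {
  "moves": [
    [[0, 3.3, 8], [-0.007, 0.003, 0], 30],
    [[0, 3.3, 15], [-0.007, 0.003, 0], 30],
    [[0, 3.3, 20], [-0.007, 0.003, 0], 30],
    [[0, 3.3, 20], [-0.007, 0.003, 0], 30]
  ]
}}

```text
clock: 6.1
eef_pos: [0.6032, 0.0925, 0.1647]
tool_rot: [0.732, 0.681, -0.002, -0.001]
ft_force: [-0.7, 0.6, -4.4]
grip_width: 0.0567
```

```bash
python3 go.py .6034 .0918 .098 1.494
```

```text
[0.6032 0.0925 0.1647] [-0.7  0.6 -4.4] (array([-0.6,  0.5, 66.7]), array([-0.004,  0.001,  0.004])) [ 0.15  0.55  0.09  1.12 -0.    1.8 ]
```

Now down over the post, with a stop partway to read the force.

Emit:
{"name": "send_rows", "arguments": {
  "moves": [
    [[-0.5, 0.5, 7], [-0.004, 0, 0], 30],
    [[-0.5, 0.5, 14], [-0.004, 0, 0], 30],
    [[-0.5, 0.5, 21], [-0.004, 0, 0], 30],
    [[-0.5, 0.5, 28], [-0.004, 0, 0], 30],
    [[-0.5, 0.5, 32], [-0.004, 0, 0], 30]
  ]
}}

```text
clock: 6.52
eef_pos: [0.6029, 0.0918, 0.1313]
tool_rot: [0.733, 0.681, -0.001, -0.0]
ft_force: [-0.2, -0.3, -3.7]
grip_width: 0.0567
```

```bash
python3 go.py .6034 .0918 .098 1.494
```

```text
[0.6029 0.0918 0.1313] [-0.2 -0.3 -3.7] (array([ 0.1,  0.5, 33.3]), array([-0.001,  0.001,  0.004])) [ 0.15  0.58  0.05  1.04 -0.    1.8 ]
```

Emit:
{"name": "send_rows", "arguments": {
  "moves": [
    [[0, 0.5, 7], [0, 0, 0], 30],
    [[0, 0.5, 14], [0, 0, 0], 30],
    [[0, 0.5, 21], [0, 0, 0], 30],
    [[0, 0.5, 27], [0, 0, 0], 30],
    [[0, 0.5, 31], [0, 0, 0], 30],
    [[0, 0.5, 33], [0, 0, 0], 30],
    [[0, 0.5, 34], [0, 0, 0], 30]
  ]
}}

```text
clock: 7.1
eef_pos: [0.603, 0.0916, 0.0986]
tool_rot: [0.733, 0.681, -0.001, -0.0]
ft_force: [-7.2, -1.7, 11.4]
grip_width: 0.0565
```

Emit:
{"name": "send_rows", "arguments": {
  "moves": [
    [[0, 0, 0], [0, 0, 0], 85],
    [[0, 0, 0], [0, 0, 0], 85],
    [[0, 0, 0], [0, 0, 0], 85],
    [[0, 0, 0], [0, 0, 0], 85],
    [[0, 0, 0], [0, 0, 0], 85],
    [[0, 0, -40], [0, 0, 0], 85],
    [[0, 0, -80], [0, 0, 0], 85],
    [[0, 0, -110], [0, 0, 0], 85],
    [[0, 0, -110], [0, 0, 0], 85],
    [[0, 0, -110], [0, 0, 0], 85]
  ]
}}

```text
clock: 7.93
eef_pos: [0.6048, 0.092, 0.2115]
tool_rot: [0.733, 0.681, 0.001, 0.002]
ft_force: [-0.4, 0.1, -0.2]
grip_width: 0.0853
```

```bash
python3 snap.py w5; python3 go.py .4114 .3122 .15 1.494
```

```text
7.9333 [0.60479292 0.09196764 0.21151477] [ 1.510e-01  5.090e-01  1.560e-01  1.214e+00 -1.000e-03  1.795e+00] [-0.001  0.045 -0.071 -0.011 -0.001 -0.001] [-0.4  0.1 -0.2] 0.08526097627590415
[0.6035 0.0918 0.2093] [-0.9  0.3 -1.1] (array([ 205.8, -207.8,   59. ]), array([0.   , 0.001, 0.003])) [ 0.15  0.51  0.15  1.21 -0.    1.8 ]
```

View pics/w5b.png

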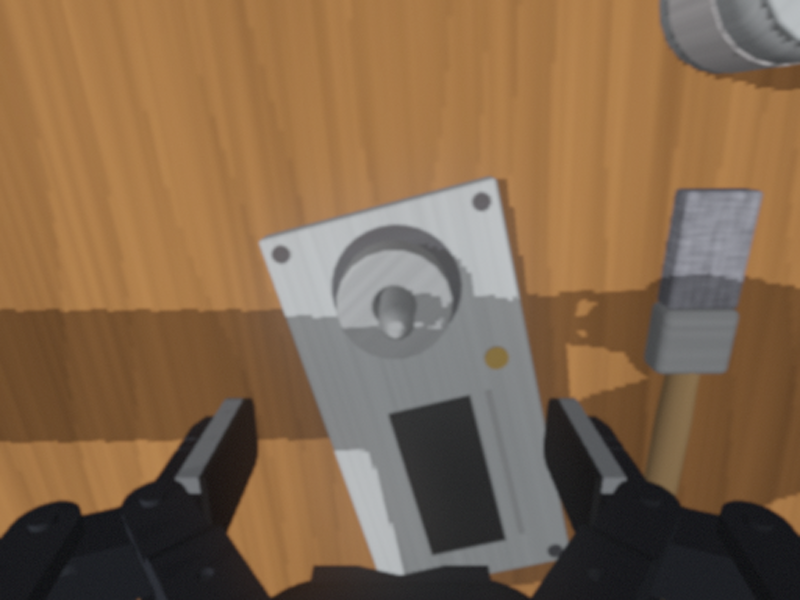

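The picture shows the large ring over the post, with its top face centred at (397,305) and the post tip at (397,327). On to the small ring.

Emit:
{"name": "send_rows", "arguments": {
  "moves": [
    [[50, -50, -10], [0, 0, 0], 85],
    [[206, -208, 0], [0, 0, 0], 85],
    [[206, -208, 0], [0, 0, 0], 85],
    [[206, -208, 59], [0, 0, 0], 85],
    [[206, -208, 59], [0, 0, 0], 85],
    [[206, -208, 59], [0, 0, 0], 85],
    [[206, -208, 59], [0, 0, 0], 85],
    [[206, -208, 59], [0, 0, 0], 85],
    [[206, -208, 59], [0, 0, 0], 85],
    [[206, -208, 59], [0, 0, 0], 85],
    [[206, -208, 59], [0, 0, 0], 85]
  ]
}}

```text
clock: 8.9
eef_pos: [0.4117, 0.3117, 0.1497]
tool_rot: [0.733, 0.68, -0.001, 0.001]
ft_force: [0.3, 0.4, 0.3]
grip_width: 0.0852
```

```bash
python3 snap.py w6; python3 - <<'E'
import pickle
from h import *
o,c=pickle.load(open('w5.pkl','rb')); print('ring',p2w(c,397*.64-.2,305*.64-.2,.039),'post',p2w(c,397*.64-.2,327*.64-.2,.073))
for a in ((334,305),(460,305),(397,250),(397,359)): print(p2w(c,a[0]*.64,a[1]*.64,.039))
o,c=pickle.load(open('w6.pkl','rb')); im=cv2.imread('pics/w6.png')
# non-wood (grey) pixels near ring
hsv=cv2.cvtColor(im,cv2.COLOR_BGR2HSV); m=(hsv[...,1]<60).astype(np.uint8); m[:,:170]=0;m[:,342:]=0
cs,_=cv2.findContours(m,0,1)
for q in cs:
    if cv2.contourArea(q)>800: print('grey bbox',cv2.boundingRect(q))
cv2.imwrite('pics/w6c.png',cv2.resize(im[130:290,150:363],(800,600),interpolation=cv2.INTER_CUBIC))
E
```

```text
8.9 [0.4117444  0.31171223 0.14965956] [ 6.490e-01  3.940e-01 -2.060e-01  9.720e-01 -2.000e-03  2.294e+00] [-0.02  -0.008  0.014  0.003  0.003  0.004] [0.3 0.4 0.3] 0.08522470761648755
ring [0.60403361 0.08941866 0.039     ] post [0.60423541 0.09148407 0.073     ]
[0.57245749 0.09163959 0.039     ]
[0.63594115 0.08683617 0.039     ]
[0.60633409 0.11766781 0.039     ]
[0.60189792 0.05916473 0.039     ]
grey bbox (222, 175, 67, 70)
```

View pics/w6c.png

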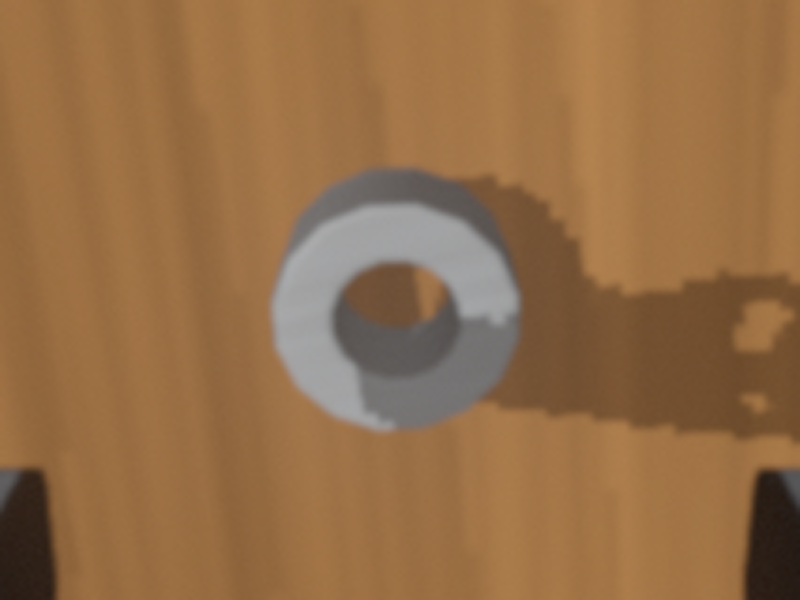

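The small ring's top face spans x 272–520, y 202–431 in the crop, with its hole at y 263–379. I'll work out the offset.

```bash
python3 - <<'E'
import pickle
from h import *
o,c=pickle.load(open('w6.pkl','rb')); 
P=[p2w(c,150+u/3.756-.4,130+v/3.75-.4,.024) for u,v in [(396,202),(396,431),(272,317),(520,317),(396,263),(396,379)]]
for a,b in ((0,1),(2,3),(4,5)): W=(P[a]+P[b])/2; print(W,np.linalg.norm(P[a]-P[b]),rel(o,[W[0],W[1],.080],down(1.494)))
E
```

```text
[0.41141597 0.31213786 0.024     ] 0.043176299937147396 (array([ 0.5, -0.4, 69.7]), array([0.   , 0.002, 0.003]))
[0.41146454 0.31276514 0.024     ] 0.0428968687642155 (array([ 1.2, -0.4, 69.7]), array([0.   , 0.002, 0.003]))
[0.41139241 0.31182671 0.024     ] 0.021910986489245953 (array([ 0.2, -0.4, 69.7]), array([0.   , 0.002, 0.003]))
```

Emit:
{"name": "send_rows", "arguments": {
  "moves": [
    [[0.5, -0.4, 30], [0, 0, 0], 85],
    [[0.5, -0.4, 50], [0, 0, 0], 85],
    [[0.5, -0.4, 62], [0, 0, 0], 85],
    [[0.5, -0.4, 62], [0, 0, 0], 85],
    [[0.5, -0.4, 62], [0, 0, 0], 85],
    [[0.5, -0.4, 62], [0, 0, 0], 20],
    [[0.5, -0.4, 62], [0, 0, 0], 20],
    [[0.5, -0.4, 62], [0, 0, 0], 20],
    [[0.5, -0.4, 62], [0, 0, 0], 20],
    [[0.5, -0.4, 62], [0, 0, 0], 20],
    [[0.5, -0.4, 62], [0, 0, 0], 20],
    [[0.5, -0.4, 62], [0, 0, 0], 20]
  ]
}}

```text
clock: 9.95
eef_pos: [0.4125, 0.3125, 0.0897]
tool_rot: [0.733, 0.68, 0.001, 0.001]
ft_force: [-1.6, -1.1, 6.4]
grip_width: 0.0405
```

```bash
python3 go.py .4114 .3122 .20 1.494
```

```text
[0.4125 0.3125 0.0897] [-1.6 -1.1  6.4] (array([  -0.4,   -0.8, -110.3]), array([ 0.003, -0.   ,  0.002])) [ 0.65  0.47 -0.27  0.83 -0.    2.29]
```

Emit:
{"name": "send_rows", "arguments": {
  "moves": [
    [[0, 0, -30], [0, 0, 0], 20],
    [[0, 0, -70], [0, 0, 0], 20],
    [[0, 0, -110], [0, 0, 0], 20],
    [[0, 0, -118], [0, 0, 0], 20],
    [[0, 0, -118], [0, 0, 0], 20]
  ]
}}

```text
clock: 10.37
eef_pos: [0.4139, 0.314, 0.2117]
tool_rot: [0.733, 0.68, 0.005, 0.001]
ft_force: [0.4, -0.7, -3.0]
grip_width: 0.0402
```

```bash
python3 go.py .6038 .0905 .205 1.494
```

```text
[0.4139 0.314  0.2117] [ 0.4 -0.7 -3. ] (array([-208.7,  206. ,    7.4]), array([ 0.009, -0.006,  0.002])) [ 0.65  0.33 -0.12  1.11 -0.    2.3 ]
```

Emit:
{"name": "send_rows", "arguments": {
  "moves": [
    [[-209, 206, 0], [0.009, -0.006, 0], 20],
    [[-209, 206, 0], [0.009, -0.006, 0], 20],
    [[-209, 206, 0], [0.009, -0.006, 0], 20],
    [[-209, 206, 0], [0.009, -0.006, 0], 20],
    [[-209, 206, 0], [0.009, -0.006, 0], 20],
    [[-209, 206, 0], [0.009, -0.006, 0], 20],
    [[-209, 206, 5], [0.009, -0.006, 0], 20],
    [[-209, 206, 7], [0.009, -0.006, 0], 20],
    [[-209, 206, 7], [0.009, -0.006, 0], 20],
    [[-209, 206, 7], [0.009, -0.006, 0], 20],
    [[-209, 206, 7], [0.009, -0.006, 0], 20]
  ]
}}

```text
clock: 11.28
eef_pos: [0.6023, 0.0909, 0.2037]
tool_rot: [0.733, 0.681, -0.001, -0.001]
ft_force: [-0.4, -1.3, -2.5]
grip_width: 0.04
```

```bash
python3 go.py .6038 .0905 .170 1.494;  python3 snap.py w7; python3 - <<'E'
import cv2
a=cv2.imread('pics/w7.png'); cv2.imwrite('pics/w7c.png',cv2.resize(a[130:383,90:427],(800,600),interpolation=cv2.INTER_CUBIC))
E
```

```text
[0.6023 0.0909 0.2037] [-0.4 -1.3 -2.5] (array([-0.3,  1.6, 33.7]), array([-0.003,  0.001,  0.003])) [0.15 0.51 0.14 1.2  0.   1.79]
11.2833 [0.60234683 0.09094028 0.20374141] [0.15  0.514 0.144 1.204 0.    1.794] [ 0.016 -0.018  0.009  0.002 -0.003 -0.002] [-0.4 -1.3 -2.5] 0.04003536162906902
```

View pics/w7c.png

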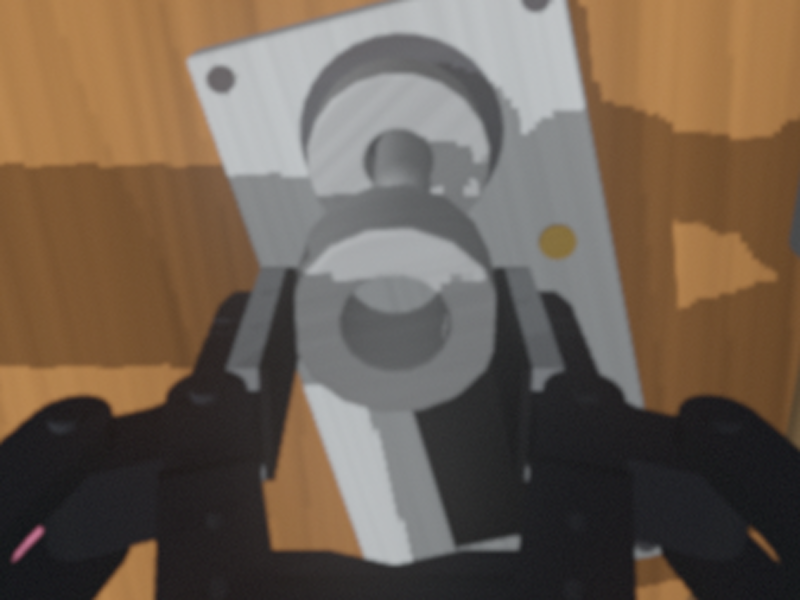

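The small ring is held level, with its top face at crop x 297–496, y 229–411. The large ring sits flat on the post below it. I'll compute the offset.

```bash
python3 - <<'E'
import pickle
from h import *
o,c=pickle.load(open('w7.pkl','rb')); R0=Rn.from_quat(o['tool_rot'])
for z in (.134,.138):
  P=[p2w(c,90+u/2.374-.3,130+v/2.372-.3,z) for u,v in [(396,229),(396,411),(297,318),(496,318),(396,276),(396,371)]]
  for a,b in ((0,1),(2,3),(4,5)): W=(P[a]+P[b])/2; print(z,W.round(4),np.linalg.norm(P[a]-P[b]).round(4),(R0.inv().apply(W-o['eef_pos'])*1e3).round(1))
P=[p2w(c,90+u/2.374-.3,130+v/2.372-.3,.039) for u,v in [(403,72),(306,150),(500,150)]]; print('large: far edge',P[0],'sides',P[1],P[2])
E
```

```text
0.134 [0.6025 0.0885 0.134 ] 0.0433 [-2.4  0.5 69.7]
0.134 [0.6027 0.0899 0.134 ] 0.0411 [-0.9  0.6 69.7]
0.134 [0.6024 0.0884 0.134 ] 0.0227 [-2.5  0.5 69.7]
0.138 [0.6026 0.091  0.138 ] 0.0421 [ 0.1  0.5 65.7]
0.138 [0.6028 0.0924 0.138 ] 0.0399 [ 1.5  0.6 65.7]
0.138 [0.6026 0.0909 0.138 ] 0.022 [ 0.   0.5 65.7]
large: far edge [0.60666976 0.11827115 0.039     ] sides [0.57378339 0.09488464 0.039     ] [0.63590733 0.09034896 0.039     ]
```

Emit:
{"name": "send_rows", "arguments": {
  "moves": [
    [[0, 2, 12], [-0.003, 0, 0], 20],
    [[0, 2, 24], [-0.003, 0, 0], 20],
    [[0, 2, 33], [-0.003, 0, 0], 20],
    [[0, 2, 36], [-0.003, 0, 0], 20]
  ]
}}

```text
clock: 11.67
eef_pos: [0.6029, 0.0923, 0.1668]
tool_rot: [0.732, 0.682, -0.001, -0.0]
ft_force: [0.1, -0.0, -3.2]
grip_width: 0.0399
```

```bash
python3 go.py .6036 .0908 .128 1.494
```

```text
[0.6029 0.0923 0.1668] [ 0.1 -0.  -3.2] (array([-1.4,  0.9, 38.8]), array([-0.002,  0.001,  0.006])) [ 0.15  0.54  0.09  1.12 -0.    1.79]
```

Emit:
{"name": "send_rows", "arguments": {
  "moves": [
    [[-1.4, 0.9, 7], [0, 0, 0.004], 20],
    [[-1.4, 0.9, 14], [0, 0, 0.004], 20],
    [[-1.4, 0.9, 21], [0, 0, 0.004], 20],
    [[-1.4, 0.9, 24], [0, 0, 0.004], 20]
  ]
}}

```text
clock: 12.0
eef_pos: [0.6031, 0.0908, 0.1416]
tool_rot: [0.733, 0.68, -0.002, -0.001]
ft_force: [0.1, 0.3, -2.5]
grip_width: 0.04
```

```bash
python3 go.py .6036 .0908 .128 1.494
```

```text
[0.6031 0.0908 0.1416] [ 0.1  0.3 -2.5] (array([ 0.1,  0.6, 13.6]), array([-0.004,  0.001,  0.002])) [ 0.15  0.57  0.06  1.07 -0.    1.8 ]
```

Emit:
{"name": "send_rows", "arguments": {
  "moves": [
    [[0, 0.5, 5], [-0.003, 0, 0], 20],
    [[0, 0.5, 9], [-0.003, 0, 0], 20],
    [[0, 0.5, 12], [-0.003, 0, 0], 20],
    [[0, 0.5, 13.5], [-0.003, 0, 0], 20],
    [[0, 0.5, 14], [-0.003, 0, 0], 20]
  ]
}}

```text
clock: 12.42
eef_pos: [0.6034, 0.0906, 0.1288]
tool_rot: [0.733, 0.68, -0.001, 0.0]
ft_force: [-3.7, -0.5, 6.7]
grip_width: 0.0399
```

Emit:
{"name": "send_rows", "arguments": {
  "moves": [
    [[0, 0, 0], [0, 0, 0], 85],
    [[0, 0, 0], [0, 0, 0], 85],
    [[0, 0, 0], [0, 0, 0], 85],
    [[0, 0, 0], [0, 0, 0], 85],
    [[0, 0, 0], [0, 0, 0], 85],
    [[0, 0, 0], [0, 0, 0], 85],
    [[0, 0, -40], [0, 0, 0], 85],
    [[0, 0, -80], [0, 0, 0], 85],
    [[0, 0, -90], [0, 0, 0], 85],
    [[0, 0, -90], [0, 0, 0], 85]
  ]
}}

```text
clock: 13.25
eef_pos: [0.606, 0.0912, 0.2239]
tool_rot: [0.733, 0.68, 0.003, 0.003]
ft_force: [0.7, 1.0, -0.2]
grip_width: 0.0846
```

```bash
python3 snap.py w8; python3 go.py .6185 -.2985 .22 1.607
```

```text
13.25 [0.60600309 0.09115482 0.2239227 ] [ 1.500e-01  5.000e-01  1.740e-01  1.236e+00 -1.000e-03  1.795e+00] [-0.001  0.043 -0.081 -0.045  0.001 -0.   ] [ 0.7  1.  -0.2] 0.08461598529938376
[0.6048 0.091  0.2212] [ 0.4 -0.8 -0.4] (array([-387.3,   42.8,    1.5]), array([ 0.005,  0.001, -0.111])) [ 0.15  0.5   0.17  1.23 -0.    1.8 ]
```

Emit:
{"name": "send_rows", "arguments": {
  "moves": [
    [[-387, 43, 0], [0.005, 0, -0.111], 85],
    [[-387, 43, 0], [0.005, 0, -0.111], 85],
    [[-387, 43, 0], [0.005, 0, -0.111], 85],
    [[-387, 43, 0], [0.005, 0, -0.111], 85],
    [[-387, 43, 0], [0.005, 0, -0.111], 85],
    [[-387, 43, 0], [0.005, 0, -0.111], 85],
    [[-387, 43, 0], [0.005, 0, -0.111], 85],
    [[-387, 43, 0], [0.005, 0, -0.111], 85],
    [[-387, 43, 20], [0.005, 0, -0.111], 85],
    [[-387, 43, 40], [0.005, 0, -0.111], 85],
    [[-387, 43, 40], [0.005, 0, -0.111], 85],
    [[-387, 43, 40], [0.005, 0, -0.111], 85]
  ]
}}

```text
clock: 14.3
eef_pos: [0.6165, -0.2987, 0.1768]
tool_rot: [0.695, 0.719, -0.001, -0.004]
ft_force: [-0.5, 1.6, 0.5]
grip_width: 0.0848
```

```bash
python3 go.py .6185 -.2985 .16 1.607; python3 snap.py w9; python3 - <<'E'
import cv2,numpy as np
a=cv2.imread('pics/w8.png')[100:300,140:340]; b=cv2.imread('pics/w9.png')[100:350,126:386]
cv2.imwrite('pics/w89.png',np.hstack([cv2.resize(a,(280,280),interpolation=2) if 0 else cv2.copyMakeBorder(cv2.resize(a,(276,276),interpolation=cv2.INTER_CUBIC),0,224,0,0,0),cv2.resize(b,(520,500),interpolation=cv2.INTER_CUBIC)]))
E
```

```text
[ 0.6165 -0.2987  0.1768] [-0.5  1.6  0.5] (array([ 0.1,  2.1, 16.8]), array([-0.007, -0.004, -0.003])) [-0.45  0.69  0.37  1.27 -0.    1.09]
14.3 [ 0.6165203  -0.29872995  0.17683435] [-0.451  0.687  0.374  1.266 -0.     1.086] [ 0.044 -0.05   0.031  0.014  0.007  0.001] [-0.5  1.6  0.5] 0.08475853906190775
```

View pics/w89.png

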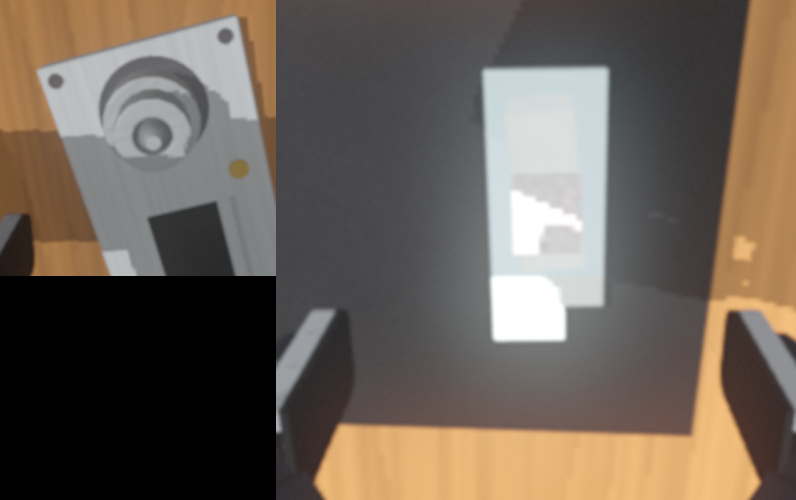

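Left half: both rings are stacked on the post. Right half: the slide's corners are at (482,69), (609,67) and (493,341), and the notch is at the lower right.

```bash
python3 - <<'E'
import pickle
from h import *
o,c=pickle.load(open('w9.pkl','rb'))
f=lambda u,v:p2w(c,126+(u-276)/2-.25,100+v/2-.25,.036)
A,B,C,D=f(482,69),f(609,67),f(493,341),f(604,306)
print(A,B,C,D,'w',np.linalg.norm(A-B),'l',np.linalg.norm(C-A))
aL=np.arctan2(*(C-A)[[1,0]]); aR=np.arctan2(*(D-B)[[1,0]]); a=(aL+aR)/2; print(aL,aR)
x=np.array([np.cos(a),np.sin(a),0]); M=(A+B)/2+.05*x; print('mid',M,'x dir',a); print(rel(o,[M[0],M[1],.102],down(a+np.pi)))
E
```

```text
[ 0.59661423 -0.24830281  0.036     ] [ 0.63746738 -0.24625734  0.036     ] [ 0.6013299  -0.34945585  0.036     ] [ 0.64166015 -0.33318114  0.036     ] w 0.04090431671468817 l 0.10126289380617971
-1.524210974546744 -1.5225986431486227
mid [ 0.61940949 -0.29722394  0.036     ] x dir -1.5234048088476833
(array([ 1.1,  3.5, 74.8]), array([-0.007, -0.004, -0.014]))
```

Emit:
{"name": "send_rows", "arguments": {
  "moves": [
    [[1.1, 3.5, 30], [-0.007, -0.004, -0.014], 85],
    [[1.1, 3.5, 55], [-0.007, -0.004, -0.014], 85],
    [[1.1, 3.5, 71], [-0.007, -0.004, -0.014], 85],
    [[1.1, 3.5, 71], [-0.007, -0.004, -0.014], 85],
    [[1.1, 3.5, 71], [-0.007, -0.004, -0.014], 85]
  ]
}}

```text
clock: 14.77
eef_pos: [0.621, -0.2946, 0.1079]
tool_rot: [0.689, 0.725, 0.0, 0.001]
ft_force: [0.0, 0.4, 0.1]
grip_width: 0.0849
```

```bash
python3 go.py .6194 -.2972 .106 1.618
```

```text
[ 0.621  -0.2946  0.1079] [0.  0.4 0.1] (array([-2.5, -1.7,  1.9]), array([0.001, 0.001, 0.005])) [-0.44  0.74  0.28  1.11 -0.    1.08]
```

Emit:
{"name": "send_rows", "arguments": {
  "moves": [
    [[-2.5, -1.7, 2], [0, 0, 0.005], 85],
    [[-2.5, -1.7, 2], [0, 0, 0.005], 60],
    [[-2.5, -1.7, 2], [0, 0, 0.005], 46],
    [[-2.5, -1.7, 2], [0, 0, 0.005], 46],
    [[-2.5, -1.7, 2], [0, 0, 0.005], 20],
    [[-2.5, -1.7, 2], [0, 0, 0.005], 20],
    [[-2.5, -1.7, 2], [0, 0, 0.005], 20],
    [[-2.5, -1.7, 2], [0, 0, 0.005], 20],
    [[-2.5, -1.7, 2], [0, 0, 0.005], 20],
    [[-2.5, -1.7, 2], [0, 0, 0.005], 20],
    [[-2.5, -1.7, 2], [0, 0, 0.005], 20]
  ]
}}

```text
clock: 15.68
eef_pos: [0.6223, -0.2981, 0.1097]
tool_rot: [0.69, 0.724, 0.002, 0.005]
ft_force: [2.7, -0.1, 8.0]
grip_width: 0.0204
```

Emit:
{"name": "send_rows", "arguments": {
  "moves": [
    [[0, 0, -10], [0, 0, 0], 20],
    [[0, 0, -30], [0, 0, 0], 20],
    [[0, 0, -60], [0, 0, 0], 20],
    [[0, 0, -90], [0, 0, 0], 20],
    [[0, 0, -94], [0, 0, 0], 20],
    [[0, 0, -94], [0, 0, 0], 20]
  ]
}}

```text
clock: 16.18
eef_pos: [0.6228, -0.2986, 0.208]
tool_rot: [0.69, 0.723, 0.003, 0.008]
ft_force: [0.1, 0.3, 0.1]
grip_width: 0.0202
```

```bash
python3 snap.py w10; python3 go.py .628 -.038 .2 1.618; python3 - <<'E'
import cv2,numpy as np
im=cv2.imread('pics/w10.png'); hsv=cv2.cvtColor(im,cv2.COLOR_BGR2HSV)
print('\n'.join(' '.join('%d/%d'%(hsv[r,cc,2],hsv[r,cc,1]) for cc in range(190,330,10)) for r in range(150,360,15)))
E
```

```text
16.1833 [ 0.62276488 -0.29858754  0.20801868] [-4.470e-01  6.630e-01  4.130e-01  1.303e+00  1.000e-03  1.077e+00] [ 0.001  0.043 -0.07  -0.028 -0.001  0.001] [0.1 0.3 0.1] 0.020180821412929404
[ 0.6218 -0.2981  0.2054] [ 0.1 -0.5 -0.5] (array([259.5,  18.3,   4.2]), array([ 0.012,  0.005, -0.   ])) [-0.45  0.67  0.41  1.3   0.    1.08]
78/13 82/9 104/15 208/20 209/6 210/4 210/2 207/15 80/10 72/7 65/8 58/9 56/18 57/31
80/6 89/11 97/11 212/18 210/12 211/5 210/5 208/9 86/6 76/0 67/4 61/13 58/18 57/36
83/6 91/6 99/8 212/17 252/2 245/3 201/3 209/5 92/3 83/6 72/0 65/12 62/25 60/43
85/6 95/8 103/5 214/18 251/2 249/3 252/3 211/5 95/3 84/3 85/3 79/10 76/17 70/36
85/9 94/5 104/7 214/18 215/18 212/5 212/4 211/5 95/3 84/0 86/3 82/16 80/26 80/38
84/6 94/8 102/5 255/3 255/3 255/2 255/3 255/3 98/3 92/0 87/9 83/22 83/34 117/94
80/3 90/8 96/5 255/7 229/7 255/3 105/7 100/5 94/3 89/0 102/3 86/30 87/44 196/129
79/3 83/3 83/12 143/11 108/9 98/5 96/3 93/3 88/6 72/21 137/6 74/45 90/59 221/126
75/7 74/3 70/7 140/11 74/7 89/9 89/11 88/14 85/18 68/49 136/4 76/57 83/74 226/126
72/11 59/9 64/20 156/8 71/36 85/30 88/32 88/35 87/38 70/73 170/6 76/67 78/82 224/128
56/23 58/22 62/25 66/35 73/56 216/128 219/127 218/126 217/128 81/110 74/72 74/72 76/81 78/78
56/23 58/35 63/40 69/63 78/82 216/129 217/129 222/128 217/128 157/135 76/87 76/74 71/68 71/75
53/29 59/39 64/48 70/73 205/129 216/130 215/129 220/129 215/130 218/130 77/89 72/78 68/64 64/56
52/29 63/20 63/53 68/79 220/130 214/130 226/126 217/130 217/129 220/128 74/93 70/69 66/50 58/44
```

The jaws closed above the slide: the 72.6 mm fingertip reach applies when they are shut, so I was too high. I'll re-measure the slide by segmentation before grasping lower.

```bash
cat > m4.py <<'E'
import pickle,sys
from h import *
n=sys.argv[1]; z=float(sys.argv[2])
o,c=pickle.load(open(n+'.pkl','rb')); im=cv2.imread(f'pics/{n}.png'); hsv=cv2.cvtColor(im,cv2.COLOR_BGR2HSV)
m=((hsv[...,2]>150)&(hsv[...,1]<40)).astype(np.uint8); m[:,:170]=0; m[:,342:]=0; m=cv2.morphologyEx(m,cv2.MORPH_OPEN,np.ones((5,5)))
q=max(cv2.findContours(m,0,1)[0],key=cv2.contourArea); print(cv2.boundingRect(q),cv2.contourArea(q))
W=np.array([p2w(c,*p[0],z)[:2] for p in q],np.float32); r=cv2.minAreaRect(W*1000); print(r)
print('approx',[(p2w(c,*p[0],z)[:2]*1e3).round(1).tolist() for p in cv2.approxPolyDP(q,3,True)])
E
python3 m4.py w9 .036; python3 m4.py w10 .036
```

```text
(229, 134, 63, 137) 7665.5
((619.3141479492188, -297.9204406738281), (41.58053970336914, 101.22386169433594), 2.2127127647399902)
approx [[598.1, -248.1], [601.9, -349.2], [627.9, -348.2], [628.7, -333.9], [641.1, -332.6], [636.7, -246.8]]
(211, 125, 55, 123) 5952.5
((612.4496459960938, -298.5971984863281), (41.84745788574219, 100.95651245117188), 2.526186943054199)
approx [[590.7, -249.0], [594.1, -347.9], [609.8, -343.5], [612.4, -349.1], [619.9, -348.8], [621.9, -334.8], [634.8, -331.6], [630.2, -248.0]]
```

```bash
python3 go.py .6125 -.298 .17 1.613
```

```text
[ 0.6218 -0.2981  0.2054] [ 0.1 -0.5 -0.5] (array([ 0.7, -9.7, 35.3]), array([0.012, 0.005, 0.005])) [-0.45  0.67  0.41  1.3   0.    1.08]
```

Emit:
{"name": "send_rows", "arguments": {
  "moves": [
    [[0, -9.7, 0], [0.012, 0.005, 0.005], 85],
    [[0, -9.7, 0], [0.012, 0.005, 0.005], 85],
    [[0, -9.7, 0], [0.012, 0.005, 0.005], 85],
    [[0, -9.7, 15], [0.012, 0.005, 0.005], 85],
    [[0, -9.7, 30], [0.012, 0.005, 0.005], 85],
    [[0, -9.7, 30], [0.012, 0.005, 0.005], 85],
    [[0, -9.7, 30], [0.012, 0.005, 0.005], 85]
  ]
}}

```text
clock: 16.82
eef_pos: [0.6114, -0.2982, 0.1732]
tool_rot: [0.692, 0.722, -0.001, -0.002]
ft_force: [-0.8, -0.5, 1.0]
grip_width: 0.0849
```

```bash
python3 snap.py w11; python3 m4.py w11 .036; python3 snap.py s11 scene; python3 go.py .6125 -.298 .089 1.613; python3 - <<'E'
import cv2,numpy as np
from workcell import get_calibration
from h import *
c=get_calibration('scene')
for n in ('scene0','s11'):
    im=cv2.imread(f'pics/{n}.png')[205:245,140:215]; h=cv2.cvtColor(im,cv2.COLOR_BGR2HSV)
    m=((h[...,2]>130)&(h[...,1]<60)).astype(np.uint8); q=max(cv2.findContours(m,0,1)[0],key=cv2.contourArea); print(n,cv2.boundingRect(q),cv2.minAreaRect(q))
E
```

```text
16.8167 [ 0.61141514 -0.29821455  0.17322963] [-0.454  0.677  0.345  1.244 -0.     1.075] [ 0.001 -0.023  0.038  0.006  0.     0.   ] [-0.8 -0.5  1. ] 0.0848999238644167
(227, 136, 64, 139) 7803.0
((612.7066040039062, -298.68060302734375), (41.52891159057617, 101.66462707519531), 2.4921319484710693)
approx [[592.1, -248.7], [594.3, -348.7], [620.8, -349.2], [621.5, -335.7], [633.0, -334.4], [634.8, -329.4], [630.9, -248.3]]
16.8667 [ 0.61211713 -0.29854862  0.17455894] [-0.454  0.676  0.347  1.244 -0.     1.075] [-0.001 -0.019  0.026 -0.002 -0.    -0.002] [ 1.1 -1.1  0.4] 0.08515732602660325
[ 0.6126 -0.2988  0.1755] [ 0.2  0.4 -0.6] (array([ 0.8, -0.1, 86.5]), array([ 0.,  0., -0.])) [-0.45  0.67  0.35  1.24 -0.    1.08]
scene0 (16, 12, 41, 13) ((35.96845245361328, 18.072601318359375), (39.923912048339844, 11.318634986877441), 1.6846843957901)
s11 (17, 11, 40, 12) ((36.5, 16.5), (11.0, 39.0), 90.0)
```

Emit:
{"name": "send_rows", "arguments": {
  "moves": [
    [[0.5, 0, 35], [0, 0, 0], 85],
    [[0.5, 0, 65], [0, 0, 0], 85],
    [[0.5, 0, 82], [0, 0, 0], 85],
    [[0.5, 0, 87], [0, 0, 0], 85],
    [[0.5, 0, 87], [0, 0, 0], 85],
    [[0.5, 0, 87], [0, 0, 0], 85]
  ]
}}

```text
clock: 17.42
eef_pos: [0.6135, -0.2988, 0.09]
tool_rot: [0.692, 0.722, 0.0, 0.001]
ft_force: [0.1, -1.2, 0.2]
grip_width: 0.0849
```

```bash
python3 go.py .6127 -.2985 .088 1.614
```

```text
[ 0.6135 -0.2988  0.09  ] [ 0.1 -1.2  0.2] (array([ 0.3, -0.8,  2. ]), array([ 0.002,  0.002, -0.001])) [-0.45  0.74  0.24  1.07 -0.    1.08]
```

Emit:
{"name": "send_rows", "arguments": {
  "moves": [
    [[0, -0.8, 2], [0, 0, 0], 60],
    [[0, -0.8, 2], [0, 0, 0], 46],
    [[0, -0.8, 2], [0, 0, 0], 46],
    [[0, -0.8, 2], [0, 0, 0], 30],
    [[0, -0.8, 2], [0, 0, 0], 30],
    [[0, -0.8, 2], [0, 0, 0], 30],
    [[0, -0.8, 2], [0, 0, 0], 30],
    [[0, -0.8, 2], [0, 0, 0], 30]
  ]
}}

```text
clock: 18.08
eef_pos: [0.6134, -0.2991, 0.0896]
tool_rot: [0.692, 0.722, 0.001, 0.003]
ft_force: [-0.4, -0.1, 6.8]
grip_width: 0.0384
```

Emit:
{"name": "send_rows", "arguments": {
  "moves": [
    [[0, 0, -10], [0, 0, 0], 30],
    [[0, 0, -30], [0, 0, 0], 30],
    [[0, 0, -60], [0, 0, 0], 30],
    [[0, 0, -100], [0, 0, 0], 30],
    [[0, 0, -120], [0, 0, 0], 30],
    [[0, 0, -120], [0, 0, 0], 30]
  ]
}}

```text
clock: 18.58
eef_pos: [0.6154, -0.3, 0.2173]
tool_rot: [0.692, 0.722, 0.002, 0.008]
ft_force: [0.5, -0.3, -0.2]
grip_width: 0.0385
```

```bash
python3 snap.py w12; python3 - <<'E'
import pickle
from h import *
exec(open('m1.py').read().split("for n,ps")[0].split("k=.64")[0].split('o,c=')[0])
o,c=pickle.load(open('w12.pkl','rb')); R0=Rn.from_quat(o['tool_rot'])
im=cv2.imread('pics/w12.png'); hsv=cv2.cvtColor(im,cv2.COLOR_BGR2HSV)
m=((hsv[...,2]>120)&(hsv[...,1]<40)).astype(np.uint8); m[:,:180]=0; m[:,332:]=0; m=cv2.morphologyEx(m,cv2.MORPH_OPEN,np.ones((5,5)))
q=max(cv2.findContours(m,0,1)[0],key=cv2.contourArea); print(cv2.boundingRect(q))
def tp(u,v,zt):
    oo,d=ray(c,u,v); a=R0.inv().apply(oo-o['eef_pos']); b=R0.inv().apply(d); return ((a+b*(zt-a[2])/b[2])*1e3).round(1).tolist()
print('corners in tool frame',[tp(*p[0],.0536) for p in cv2.approxPolyDP(q,4,True)])
print([p[0].tolist() for p in cv2.approxPolyDP(q,4,True)])
E
```

```text
18.5833 [ 0.61538057 -0.3000245   0.21728704] [-0.454  0.646  0.406  1.314 -0.     1.075] [-0.     0.043 -0.082 -0.071 -0.001  0.   ] [ 0.5 -0.3 -0.2] 0.0384934980253626
(190, 167, 134, 202)
corners in tool frame [[51.9, -18.7, 53.6], [20.1, -19.9, 53.6], [17.7, -23.4, 53.6], [-2.3, -29.0, 53.6], [-6.0, -24.3, 53.6], [9.9, -21.7, 53.6], [11.9, -19.0, 53.6], [-46.0, -19.6, 53.6], [-49.2, 5.3, 53.6], [-34.9, 7.5, 53.6], [-34.3, 20.4, 53.6], [11.9, 19.7, 53.6], [11.9, 21.9, 53.6], [-6.0, 25.0, 53.6], [-1.8, 30.1, 53.6], [18.6, 23.7, 53.6], [20.0, 20.6, 53.6], [50.7, 20.4, 53.6]]
[[207, 168], [208, 241], [200, 246], [190, 286], [201, 293], [205, 262], [211, 258], [215, 362], [266, 367], [271, 344], [298, 343], [301, 258], [306, 258], [311, 293], [323, 285], [311, 244], [304, 241], [307, 171]]
```

The slide is held centred (x offset +1 mm, y 0.5 mm in the tool frame) and square to the jaws, with the frosted end at tool -x. It needs about +188° of yaw, which must go through negative joint 6 to stay in range. I'll turn while travelling at height.

```bash
python3 go.py .6278 -.037 .2 1.614
```

```text
[ 0.6144 -0.2996  0.214 ] [-0.2  0.8 -1.3] (array([261.9,  24.2,  12.6]), array([ 0.011,  0.006, -0.001])) [-0.45  0.65  0.4   1.31 -0.    1.08]
```

Emit:
{"name": "send_rows", "arguments": {
  "moves": [
    [[22, 2, 0], [0, 0, -0.1], 30],
    [[44, 4, 0], [0, 0, -0.2], 30],
    [[66, 6, 0], [0, 0, -0.3], 30],
    [[88, 8, 0], [0, 0, -0.4], 30],
    [[110, 10, 0], [0, 0, -0.5], 30],
    [[132, 12, 0], [0, 0, -0.6], 30],
    [[154, 14, 0], [0, 0, -0.7], 30],
    [[176, 16, 0], [0, 0, -0.8], 30],
    [[198, 18, 0], [0, 0, -0.9], 30],
    [[220, 20, 0], [0, 0, -1.0], 30],
    [[242, 22, 0], [0, 0, -1.1], 30],
    [[262, 24, 0], [0, 0, -1.2], 30]
  ]
}}

```text
clock: 19.63
eef_pos: [0.6262, -0.0354, 0.2105]
tool_rot: [0.161, 0.987, -0.002, 0.004]
ft_force: [-0.3, -0.4, -1.0]
grip_width: 0.0384
```

Emit:
{"name": "send_rows", "arguments": {
  "moves": [
    [[0, 0, 0], [0, 0, -0.1], 30],
    [[0, 0, 0], [0, 0, -0.2], 30],
    [[0, 0, 0], [0, 0, -0.3], 30],
    [[0, 0, 0], [0, 0, -0.4], 30],
    [[0, 0, 0], [0, 0, -0.5], 30],
    [[0, 0, 0], [0, 0, -0.6], 30],
    [[0, 0, 0], [0, 0, -0.7], 30],
    [[0, 0, 0], [0, 0, -0.8], 30],
    [[0, 0, 0], [0, 0, -0.9], 30],
    [[0, 0, 0], [0, 0, -1.0], 30],
    [[0, 0, 0], [0, 0, -1.1], 30],
    [[0, 0, 0], [0, 0, -1.2], 30]
  ]
}}

```text
clock: 20.63
eef_pos: [0.625, -0.0353, 0.2084]
tool_rot: [-0.427, 0.904, -0.003, 0.0]
ft_force: [-0.5, -0.5, -0.5]
grip_width: 0.0386
```

```bash
python3 go.py .6278 -.037 .2 4.9
```

```text
[ 0.625  -0.0353  0.2084] [-0.5 -0.5 -0.5] (array([-0.5, -3.2,  8.4]), array([-0.004, -0.004, -0.877])) [-0.05  0.54  0.2   1.23 -0.   -0.94]
```

Emit:
{"name": "send_rows", "arguments": {
  "moves": [
    [[0, -3, 10], [0, 0, -0.1], 30],
    [[0, -3, 20], [0, 0, -0.2], 30],
    [[0, -3, 30], [0, 0, -0.3], 30],
    [[0, -3, 40], [0, 0, -0.4], 30],
    [[0, -3, 50], [0, 0, -0.5], 30],
    [[0, -3, 60], [0, 0, -0.6], 30],
    [[0, -3, 70], [0, 0, -0.7], 30],
    [[0, -3, 75], [0, 0, -0.8], 30],
    [[0, -3, 80], [-0.004, -0.004, -0.877], 30],
    [[0, -3, 85], [-0.004, -0.004, -0.877], 30],
    [[0, -3, 88], [-0.004, -0.004, -0.877], 30],
    [[0, -3, 88], [-0.004, -0.004, -0.877], 30]
  ]
}}

```text
clock: 21.63
eef_pos: [0.6265, -0.0376, 0.1185]
tool_rot: [0.77, -0.638, -0.001, 0.001]
ft_force: [-0.6, 0.9, -1.4]
grip_width: 0.0385
```

Emit:
{"name": "send_rows", "arguments": {
  "moves": [
    [[0, 0, 0], [0, 0, 0], 30],
    [[0, 0, 0], [0, 0, 0], 30],
    [[0, 0, 0], [0, 0, 0], 30]
  ]
}}

```text
clock: 21.88
eef_pos: [0.6265, -0.0376, 0.1187]
tool_rot: [0.77, -0.639, -0.001, 0.001]
ft_force: [0.1, -0.0, 0.1]
grip_width: 0.0383
```

```bash
python3 go.py .6278 -.037 .120 4.9; python3 snap.py w13; python3 snap.py s13 scene; python3 snap.py d13 side; python3 go.py .6278 -.037 .120 4.9; python3 - <<'E'
import cv2,numpy as np
a=cv2.imread('pics/w13.png'); b=cv2.imread('pics/s13.png')[120:270,120:420]; d=cv2.imread('pics/d13.png')[120:340,80:330]
R=lambda i,w,h:cv2.resize(i,(w,h),interpolation=cv2.INTER_CUBIC)
cv2.imwrite('pics/fin.png',np.vstack([np.hstack([R(a,400,300),R(d,400,300)]),R(b,800,300)[:300]]))
E
```

```text
[ 0.6265 -0.0376  0.1187] [ 0.1 -0.   0.1] (array([-0.3, -1.4, -1.3]), array([ 0.003,  0.   , -0.002])) [-0.06  0.62  0.09  1.04 -0.   -1.82]
21.8833 [ 0.62650253 -0.03759125  0.11873657] [-6.000e-02  6.210e-01  9.000e-02  1.044e+00 -1.000e-03 -1.816e+00] [ 0.    -0.007  0.003  0.001  0.002 -0.004] [ 0.1 -0.   0.1] 0.03830813442323455
21.9333 [ 0.62662629 -0.03755089  0.1188692 ] [-6.000e-02  6.200e-01  9.100e-02  1.043e+00 -1.000e-03 -1.816e+00] [ 0.002 -0.     0.002 -0.     0.001 -0.003] [ 0.7 -0.8  0.4] 0.038051146355682845
21.9833 [ 0.62665836 -0.03757078  0.11894569] [-6.000e-02  6.200e-01  9.100e-02  1.043e+00 -1.000e-03 -1.816e+00] [ 0.001 -0.001  0.     0.     0.001 -0.001] [ 0.2 -0.7 -0.9] 0.03828308089788117
[ 0.6267 -0.0376  0.119 ] [-0.3  1.1 -0.9] (array([-0.4, -1.2, -1. ]), array([ 0.002,  0.   , -0.002])) [-0.06  0.62  0.09  1.04 -0.   -1.82]
```

View pics/fin.png

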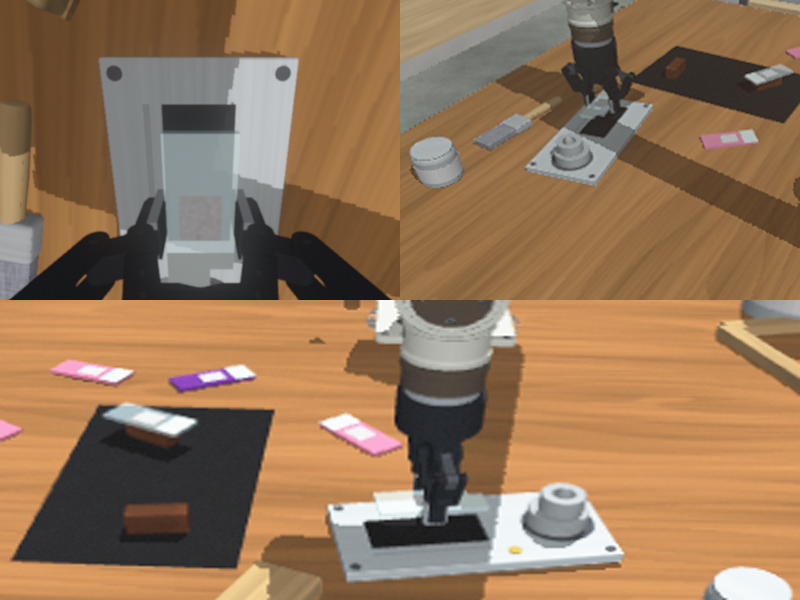

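```bash
python3 - <<'E'
import pickle
from h import *
o,c=pickle.load(open('w13.pkl','rb')); f=lambda u,v,z:p2w(c,u*1.28,v*1.28,z)
b=np.array([.628,-.038,0]); yd=np.array([np.cos(1.758),np.sin(1.758),0]); xd=np.array([yd[1],-yd[0],0])
for n,u,v,z in [('slide far-edge L',163,131,.065),('R',238,133,.065),('bed far L',162,104,.018),('R',236,104,.018)]:
    W=f(u,v,z); print(n,((W-b)@xd*1e3).round(1),((W-b)@yd*1e3).round(1))
E
```

```text
slide far-edge L 17.5 -49.4
R -20.0 -48.2
bed far L 24.2 -55.3
R -25.1 -55.1
```

```bash
python3 -c "
from workcell import order,readout
print(readout.get_obs()['clock'],order.job_done())"
```

```text
the job is handed in; nothing more can be done
22.0333 None
```

The scratch tester is ready and the job is handed in at about 22 s on the robot's clock, well under the 72 s limit. The large ring and then the small one are over the post, both released. The arm is holding the notched slide above the middle of the bed.

**Rings:** Each met resistance at its fully-home height, with the large one's underside at about 15 mm and the small one's at about 39 mm. The last pictures show them stacked flat. The wrist force stayed under 12 N in the readings I took.

**Slide:** It is about 4 cm above the bed, label up, with the frosted end towards the post. The last wrist picture puts it within about 1–2 mm of the bed's centre. It is level and lined up with the bed to within about half a degree. The wrist force reads about zero, so it is touching nothing but the gripper.

**What went wrong:** My first try at the slide was too high, and the jaws closed on its top with about 8 N. That pushed it about 7 mm sideways on its rest. I measured its position again, gripped it lower, and it held.

**What disagreed:**
- The scene and side cameras differed by about 1 cm in x, so I relied on the wrist camera.
- The finger opening read 2–4 mm narrower than the parts being held.

**Left alone:** I did not touch the un-notched slide, tin, sanding block or brush. In the last pictures the un-notched slide is still on its rest, and the tin and brush look undisturbed. The sanding block is only partly in view.

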